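Add two parcels to the outgoing rack and close the end stop

TASK

Two slim parcels are standing on the packing bench on their long edges: stand both of them upright on the bed of the outgoing rack, in the row with the two parcels already there, and slide the rack's end stop up so that it holds all four snugly against the end wall with no gaps. Set the parcels down rather than dropping them, push gently so that the row is not crushed and nothing is knocked over, and leave everything else on the bench where it is.

Things in the scene. Friction and masses are not known exactly. Their poses are not given: they have to be found in the camera images.
- rack: outgoing rack of grey sheet metal, fixed to the bench, its raised bed on feet. Origin: under its centre, at bench height; x across the bed, y along the bed towards the end wall (to the robot's left), z up. The bed's top is 44 above the bench; bed 410 long (y), 182 wide (x) between two 3 mm lips standing 12 above the bed along its long sides
- end_wall (a point): foot of the fixed end wall: middle of its inner face at bed height, 200 mm from the rack's centre along the rack's y. The wall stands 135 above the bed. In the row the parcels stand with their thickness along the rack's y and their 165 mm length across the bed, between the lips
- end_stop (a joint): travel (m) of the sliding end stop along the rack's y: 0 at the open end, growing towards the wall, at most 0.300. Its steel plate (172 wide, 90 high, 4 thick) faces the wall; clear gap from plate to wall = 0.325 minus this value. A 75 mm long shoe and two bent tubes are behind the plate. It slides against about 3 N of friction, stays where left, does not spring back
- stop_bar (a point): middle of the end stop's grab bar: black round bar, 12 diameter, 110 long, lying across the rack (along its x), 135 above the bed, its axis 45 behind the plate's front face (on the side away from the wall); moves with the stop. Can be pinched from above, fingers on its two sides; higher than plate and parcels. Pushing stop and row along takes about 10 N
- parcel_a: closed slim cardboard parcel, 165 long (its x) x 42 thick (its y) x 110 high (its z), about 300 g, with a strip of tape along the top and a white label on each broad face, standing on the bench by itself; to be put in the rack. Origin: centre of its underside
- parcel_b: closed slim cardboard parcel, 165 long (its x) x 28 thick (its y) x 95 high (its z), about 200 g, with a strip of tape along the top and a white label on each broad face, standing on the bench by itself; to be put in the rack. Origin: centre of its underside
- row_1: closed slim cardboard parcel, 165 long (its x) x 30 thick (its y) x 100 high (its z), about 220 g, with a strip of tape along the top and a white label on each broad face, already in the rack, nearest to the end wall, standing loosely with a few mm to spare. Origin: centre of its underside
- row_2: closed slim cardboard parcel, 165 long (its x) x 45 thick (its y) x 110 high (its z), about 320 g, with a strip of tape along the top and a white label on each broad face, already in the rack, next to row_1 on the side of the end stop, standing loosely with a few mm to spare. Origin: centre of its underside
- small_carton: squat cardboard carton 100 (x) x 90 (y) x 75 high standing on the bench near the two parcels; too wide for the row, to be left alone. Origin: centre of its underside
- tape_roll: brown parcel tape roll lying flat, 108 diameter, 48 high, to be left alone. Origin: centre of its underside
- label_roll: white label roll lying flat, 84 diameter, 60 high, to be left alone. Origin: centre of its underside
- tape_gun: red and black tape gun lying on its side, about 155 x 190 x 57 high, to be left alone. Origin: on the bench under its frame, about 20 from the roll's axis
- scanner: grey and black hand scanner lying on its side, about 125 x 155 x 58 high, to be left alone. Origin: on the bench under its head
- knife: yellow safety knife lying flat, 144 x 24 x 19 high, to be left alone. Origin: centre of its underside
- jar: white jar with a black cap, 64 diameter, 85 high, to be left alone. Origin: centre of its underside
Not all that is in view belongs to the job. Leave any blue or pink look-alike of the parcel_b alone.

How it is judged (in metres and radians):
At the end, for the whole second after the job is handed in: All four parcels stand upright (within 0.06 rad) and at rest on the bed, between the lips (centred within 12 mm) and between end wall and end stop; the stop is slid up so that wall-to-stop gap is under 151 mm (the four parcels are 145 mm together) (x of row_1 in the frame of rack between -0.012 and 0.012 m and y of row_1 in the frame of rack between 0.06 and 0.2 m and z of row_1 in the frame of rack between 0.038 and 0.05 m and angle between each of row_1, row_2, parcel_a, parcel_b's own z axis and vertical below 0.06 rad and linear speed of each of row_1, row_2, parcel_a, parcel_b below 0.02 m/s and x of row_2 in the frame of rack between -0.012 and 0.012 m and y of row_2 in the frame of rack between 0.06 and 0.2 m and z of row_2 in the frame of rack between 0.038 and 0.05 m and x of parcel_a in the frame of rack between -0.012 and 0.012 m and y of parcel_a in the frame of rack between 0.06 and 0.2 m and z of parcel_a in the frame of rack between 0.038 and 0.05 m and x of parcel_b in the frame of rack between -0.012 and 0.012 m and y of parcel_b in the frame of rack between 0.06 and 0.2 m and z of parcel_b in the frame of rack between 0.038 and 0.05 m and value of joint end_stop above 0.174 m and velocity of joint end_stop below 0.01 m/s); the robot touches nothing.
It fails at once if a parcel was knocked over (tilted beyond 1 rad) (angle between any of row_1, row_2, parcel_a, parcel_b's own z axis and vertical above 1 rad).
It fails at once if a parcel was dropped or thrown (over 0.5 m/s with no finger on it) ((contact force between the fingers and row_1 below 0.1 N and linear speed of row_1 above 0.5 m/s) or (contact force between the fingers and row_2 below 0.1 N and linear speed of row_2 above 0.5 m/s) or (contact force between the fingers and parcel_a below 0.1 N and linear speed of parcel_a above 0.5 m/s) or (contact force between the fingers and parcel_b below 0.1 N and linear speed of parcel_b above 0.5 m/s)).
It fails at once if the parcels were crushed against one another (over 50 N) (contact force between row_1 and row_2 above 50 N or contact force between any of row_1, row_2 and parcel_a above 50 N or contact force between any of row_1, row_2, parcel_a and parcel_b above 50 N).
It fails at once if something else on the bench was moved by more than 40 mm (distance of any of small_carton, tape_roll, label_roll, tape_gun, scanner, knife, jar from where it was at the start of the episode above 0.04 m).
It also fails if it takes over 72 s, if anything falls off the work surface, if the arm or the gripper's body presses on something with over 40 N, if the wrist force passes 120 N, or if a joint passes its speed limit or range.

ROBOT

A 6-joint arm with a two-finger parallel gripper is mounted at the origin on the work surface. World frame = base frame: x ahead of the robot, y to its left, z up, the work surface at z = 0. Lengths are in m, angles in degrees, forces in N, time in s.
With the tool pointing down it reaches from about 0.325 to 0.775 m from the base axis. Payload 5.5 kg.
Tool frame: the origin (TCP) lies at the centre of the arm's flange, where the gripper is bolted on; the fingertips stand 182 mm ahead of it and the grasp point (between the pads) lies 163 mm ahead of it; z points along the fingers, y is the line along which they close (so a half turn about z gives the same grasp; the last joint's range is limited). The gripper opens to 88 mm and grips with 3 to 60 N. Pads are 20 mm wide; open, the fingers measure 115 mm over their backs; the gripper's body (75 mm by 178 mm) begins 61 mm behind the grasp point.
Start: joints at [63.386, 5.22, 70.514, -0, 104.267, -3.249], TCP at [0.238, 0.551, 0.405] pointing down, gripper open.
Joint ranges: [-164.24, 164.24], [-49.07, 125.15], [9.68, 141.18], [-86.29, 266.29], [3.28, 154.24], [-151.56, 151.56]. Speed limits (degrees/s): [147.25, 147.25, 172.46, 180, 180, 180].

INTERFACE

Orientations are given as [roll, pitch, yaw] about the fixed x, y, z axes, in that order (R = Rz(yaw) Ry(pitch) Rx(roll)).
In Python, from station import r gives the robot as it stands. The module is installed in compiled form; this text tells all that it offers. Calls block until the motion is done:
- r.reach(position, orientation): joint-space move of the TCP to a pose.
- r.servo_line(position, rotation=None, speed=0.15): straight line of the TCP; rotation=None keeps the orientation; speed is the mean speed in m/s.
- r.move_joints(angles): joint-space move.
- r.let_go() and r.grab(squeeze=None): open the fingers fully, or close them until they stop; squeeze is the grip in N (None keeps the last).
- r.wait(seconds).
- r.inverse_kinematics(position, orientation): joint angles nearest the present ones, or None.
- r.sense(): the state.
- r.snapshot(name): name is "side" or "top" or "wrist"; returns a dict with "frame" (480x640x3 uint8, red, green, blue), "fx", "fy", "cx", "cy" (pixels), "dist_coeffs" ([k1, k2, p1, p2, k3] as OpenCV has them; the pictures are not rectified), "R" (3x3) and "t" (3): a world point X has camera coordinates R X + t. Camera axes: x right, y down, z forward; pixel columns grow to the right and rows downward; lengths in m; the calibration is good to about 2 mm. A picture is of the moment at which its call begins. There is no depth.
A pose or a line that the arm cannot do raises r.IKError and nothing moves.
- r.hand_in(): hands the job in; it is judged then, once.
The state is a dict: "clock": time; "joints": joint angles; "joint_vel": joint speeds; "joint_torque": joint torques, N m; "tcp_pos": TCP position; "orientation": TCP orientation; "contact_force": force on the tool from outside, world axes, zero at the start; "torque": the same for the moment, N m; "opening": finger opening in m; "gripper_force": force on a finger pad.
Only numpy, scipy, OpenCV 4.12 (cv2) and the standard library are available. Lean on these libraries where they do the work, as an engineer would, in place of code of your own. Each camera call takes 0.05 s, during which the arm holds its last target. There are 200 camera calls.

## Working session

There is one attempt and no reset: what is moved stays moved. The work goes in short steps, each a Python script; the robot and the scene stay as the last script left them, time stands still between calls to the robot, and variables do not carry over. Pictures are saved under pics/ and viewed, at most 10 in all, crops included, and the job is handed in when it is done.

```bash
mkdir -p pics; python3 - <<'E'
from station import r
import cv2
for n in("top","side"):
    s=r.snapshot(n); cv2.imwrite(f"pics/{n}0.png",s["frame"][:,:,::-1])
    print(n,s["fx"],s["R"],s["t"],s["dist_coeffs"])
print(r.sense()["orientation"],r.sense()["clock"])
E
```

```text
top 612.0992836755871 [[ 1.86708862e-03 -9.99862949e-01 -1.64498542e-02]
 [-9.88509182e-01  6.41004947e-04 -1.51159476e-01]
 [ 1.51149304e-01  1.65430601e-02 -9.88372508e-01]] [-0.02042416  0.48380224  1.68894417] [-0.0840687  0.         0.         0.         0.       ]
side 452.53641397849515 [[ 0.96204085 -0.27266028  0.01156592]
 [-0.13654291 -0.51760049 -0.84465719]
 [ 0.236291    0.81101547 -0.53518265]] [-0.44746939  0.16123129  1.14714358] [0.03011897 0.         0.         0.         0.        ]
[-1.79896163e+02 -5.64895391e-03  1.56632963e+02] 0.1
```

View pics/top0.png

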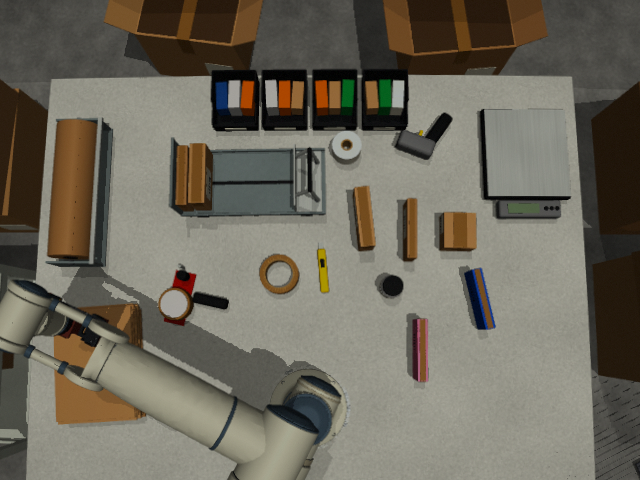

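View pics/side0.png

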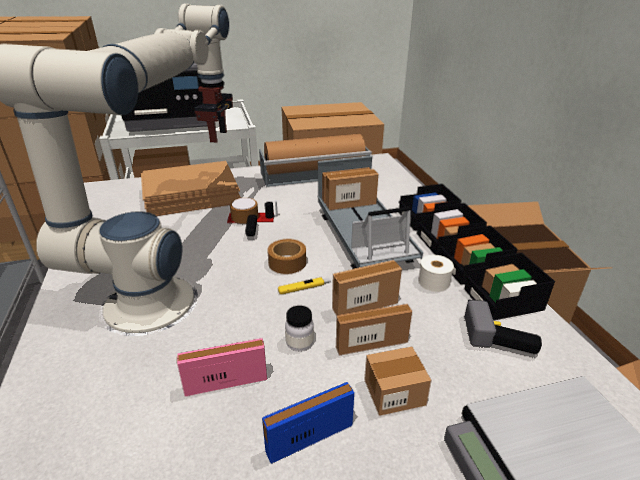

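The top view shows the thicker parcel_a at about (364,218), parcel_b at (410,229), the rack at about (250,182) with its wall on the left, and the grab bar at about (310,173). I'll enlarge the crop for exact corners.

```bash
python3 - <<'E'
import cv2
i=cv2.imread("pics/top0.png")
a=cv2.resize(i[130:225,160:335],None,fx=4.5,fy=4.5,interpolation=cv2.INTER_CUBIC);cv2.imwrite("pics/c1.png",a);
b=cv2.resize(i[175:270,345:425],None,fx=6,fy=6,interpolation=cv2.INTER_CUBIC);cv2.imwrite("pics/c2.png",b)
E
```

```text
(no output)
```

View pics/c1.png

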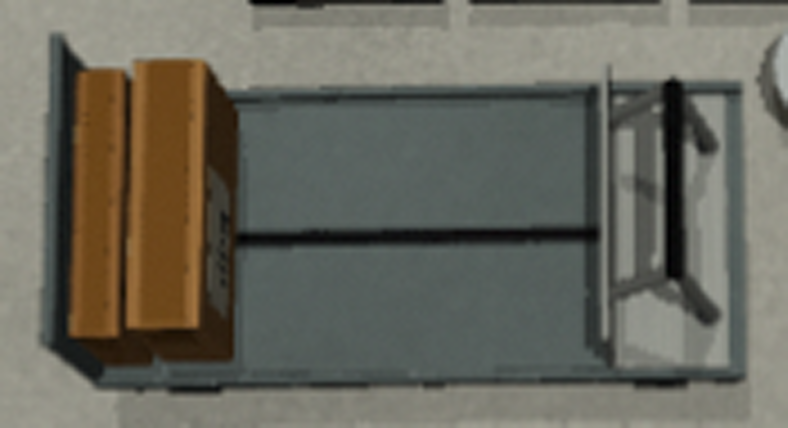

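View pics/c2.png

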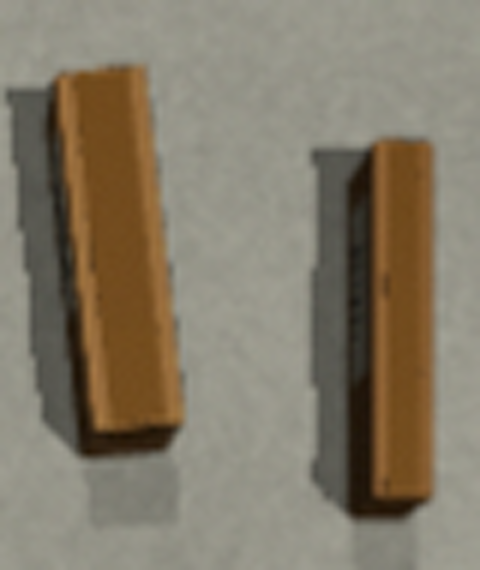

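In the crops I read the top corners of parcel_a at (57,75),(145,66),(182,424),(93,430) and of parcel_b at (374,141),(432,140),(432,497),(373,497). The row tops, bar ends (674,80) and (674,278), and lip lines are clear too.

```bash
cat > h.py <<'E'
from station import r
import numpy as np, cv2
def world(pts,z,s):
    K=np.array([[s["fx"],0,s["cx"]],[0,s["fy"],s["cy"]],[0,0,1.]])
    u=cv2.undistortPoints(np.array(pts,float).reshape(-1,1,2),K,np.array(s["dist_coeffs"],float)).reshape(-1,2)
    d=np.c_[u,np.ones(len(u))]@s["R"]; c=-s["R"].T@s["t"]
    return c+d*((z-c[2])/d[:,2])[:,None]
def crop(pts,k,o): return (np.array(pts)+.5)/k-.5+np.array(o)
E
python3 - <<'E'
from h import *
np.set_printoptions(precision=4,suppress=True)
s=r.snapshot("top"); s={k:(np.array(v) if k in"Rt" else v) for k,v in s.items()}
def box(n,p,z,k,o):
    w=world(crop(p,k,o),z,s)[:,:2]; L=w[[0,1]].mean(0)-w[[2,3]].mean(0); W=w[[0,3]].mean(0)-w[[1,2]].mean(0)
    print(n,w.mean(0),"L",np.linalg.norm(L),"ang",np.degrees(np.arctan2(L[1],L[0])),"W",np.linalg.norm(W))
c1=(4.5,(160,130));c2=(6,(345,175))
box("a",[(57,75),(145,66),(182,424),(93,430)],.110,*c2)
box("b",[(374,141),(432,140),(432,497),(373,497)],.095,*c2)
box("r2",[(135,60),(205,60),(197,328),(127,328)],.154,*c1)
box("r1",[(78,70),(126,70),(121,336),(70,336)],.144,*c1)
print("bar",world(crop([(674,80),(674,278)],*c1),.179,s))
print("lips far",world(crop([(240,94),(740,87)],*c1),.056,s),"near",world(crop([(100,385),(740,377)],*c1),.056,s))
print("end",world(crop([(742,95),(744,370)],*c1),.044,s))
print("plate top",world(crop([(607,70),(607,360)],*c1),.134,s))
print("wall top",world(crop([(65,37),(50,340)],*c1),.179,s))
for p in ([.5,.3],[.6,-.1]):
  for yaw in (0,90,180,-90): print(p,yaw,r.inverse_kinematics([*p,.35],[180,0,yaw]))
E
```

```text
a [ 0.5225 -0.1545] L 0.16424770547161197 ang 5.145210557803248 W 0.04013072332593482
b [ 0.4928 -0.284 ] L 0.16416997642075098 ang -1.3524934541348754 W 0.02663099628106966
r2 [0.6334 0.2973] L 0.16465718961581322 ang 0.3089421326585384 W 0.0422105932553333
r1 [0.6307 0.3402] L 0.1644973130915261 ang 0.8421387218952795 W 0.030116837409244514
bar [[ 0.694  -0.0065  0.179 ]
 [ 0.5748 -0.0069  0.179 ]]
lips far [[ 0.7233  0.2733  0.056 ]
 [ 0.7263 -0.0451  0.056 ]] near [[ 0.535   0.3563  0.056 ]
 [ 0.5394 -0.045   0.056 ]]
end [[ 0.7246 -0.0463  0.044 ]
 [ 0.5461 -0.0474  0.044 ]]
plate top [[0.714  0.0353 0.134 ]
 [0.5351 0.034  0.134 ]]
wall top [[0.7228 0.3559 0.179 ]
 [0.539  0.3573 0.179 ]]
[0.5, 0.3] 0 [ 27.621    2.3671  79.017   -0.      98.6159 117.621 ]
[0.5, 0.3] 90 [27.621   2.3671 79.017  -0.     98.6159 27.621 ]
[0.5, 0.3] 180 [ 27.621    2.3671  79.017    0.      98.6159 -62.379 ]
[0.5, 0.3] -90 None
[0.6, -0.1] 0 [-12.6666   6.2516  74.9407  -0.      98.8077  77.3334]
[0.6, -0.1] 90 [-12.6666   6.2516  74.9407   0.      98.8077 -12.6666]
[0.6, -0.1] 180 [ -12.6666    6.2516   74.9407    0.       98.8077 -102.6666]
[0.6, -0.1] -90 None
```

```bash
cat >> h.py <<'E'
RY=0.6                       # rack yaw, deg
def down(yaw): return [180,0,180+yaw if yaw<=0 else yaw-180]
def rx(y): return .6313-.0105*(y-.1)   # rack centre line
def st(m):
    s=r.sense(); print(m,"t%.1f"%s["clock"],np.round(s["tcp_pos"],4),"F",np.round(s["contact_force"],1),"open %.4f grip %.1f"%(s["opening"],s["gripper_force"]))
    return s
def pick(x,y,yaw,h,depth=.025):
    zt=h-depth+.163
    r.reach([x,y,zt+.10],down(yaw)); r.servo_line([x,y,zt],speed=.15)
    r.grab(25); st("gripped"); r.servo_line([x,y,zt+.225],speed=.2); return st("lifted")
def place(y,h,depth=.025):
    zt=h-depth+.163+.044; x=rx(y)
    r.servo_line([x,y,zt+.181],down(RY),speed=.22)
    r.servo_line([x,y,zt+.02],speed=.15); f0=st("above")["contact_force"][2]
    for dz in np.arange(.005,-.0041,-.0015):
        r.servo_line([x,y,zt+dz],speed=.03)
        if r.sense()["contact_force"][2]-f0>1.5: break
    st("down dz=%.4f"%dz)
def retreat(dz=.225):
    r.let_go(); p=r.sense()["tcp_pos"]; r.servo_line([p[0],p[1],p[2]+dz],speed=.2); st("away")
E
python3 - <<'E'
from h import *
for p in ([.6302,.213,.478],[.6315,.13,.47],[.6315,-.007,.345]): print(r.inverse_kinematics(p,down(RY)))
s=pick(.5225,-.1545,5.1,.110)
if .03<s["opening"]<.05: place(.211,.110)
v=r.snapshot("side"); cv2.imwrite("pics/s1.png",v["frame"][:,:,::-1])
E
```

```text
[ 15.7449284   17.7165453   48.84826818   0.         113.43518652
 -74.8550716 ]
[  8.60950063  13.90121544  54.19355515   0.         111.90522941
 -81.99049937]
[ -3.72119252   9.87565166  71.48794374   0.          98.6364046
 -94.32119252]
gripped t4.4 [ 0.5225 -0.1545  0.248 ] F [-0.4 -0.1  1.4] open 0.0421 grip 24.9
lifted t5.7 [ 0.5226 -0.1546  0.4715] F [ 0.8 -0.6 -3.2] open 0.0421 grip 25.0
above t8.8 [0.6303 0.211  0.3137] F [ 0.4 -0.7 -3.7] open 0.0417 grip 25.0
down dz=-0.0010 t10.5 [0.6302 0.211  0.292 ] F [-1.  -0.4  2.5] open 0.0419 grip 25.0
```

View pics/s1.png

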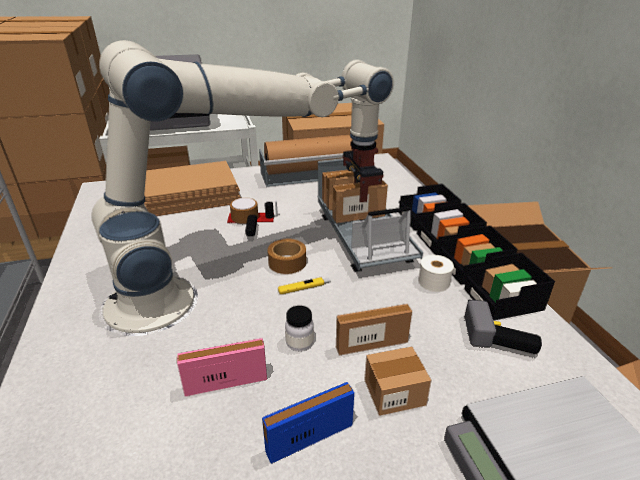

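The side view shows parcel_a, at about (352,200), standing on the bed between the lips in front of the row. I'll release it and go on to parcel_b.

```bash
python3 - <<'E'
from h import *
retreat(.15)
s=pick(.4928,-.284,-1.35,.095)
if .02<s["opening"]<.036:
    place(.126,.095); retreat(.2)
    r.reach([.45,-.1,.45],down(RY))
v=r.snapshot("top"); cv2.imwrite("pics/t2.png",cv2.resize(v["frame"][120:270,150:350,::-1],None,fx=4,fy=4,interpolation=cv2.INTER_CUBIC))
E
```

```text
away t12.3 [0.6303 0.211  0.4396] F [-0.1  0.  -0.3] open 0.0878 grip 0.0
gripped t15.9 [ 0.4928 -0.284   0.2329] F [ 0.1  0.3 -1. ] open 0.0279 grip 25.0
lifted t17.2 [ 0.4929 -0.284   0.4564] F [ 0.5 -0.9 -2.9] open 0.0280 grip 25.0
above t20.6 [0.6313 0.126  0.2986] F [ 0.1  0.1 -1.8] open 0.0278 grip 25.0
down dz=-0.0010 t22.2 [0.6311 0.1259 0.2769] F [-0.1 -1.   2.8] open 0.0278 grip 25.0
away t24.4 [0.6312 0.126  0.4746] F [-0.  -0.4 -0.6] open 0.0878 grip 0.0
```

View pics/t2.png

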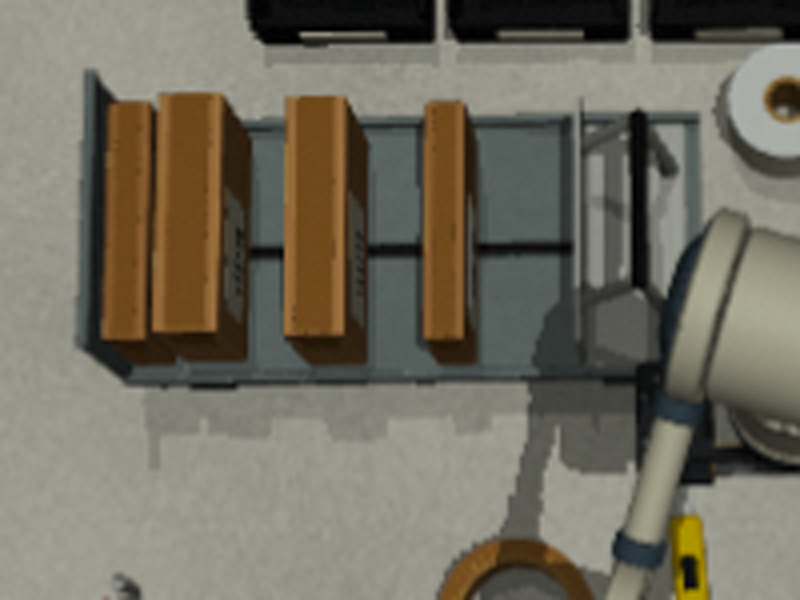

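All four parcels stand upright and centred, with tops at x = 127, 188, 315 and 444 and the bar at (638,200). Now I'll pinch the bar and push while watching the force.

```bash
python3 - <<'E'
from h import *
y0=-.007; X=lambda y: rx(y)
r.reach([X(y0),y0,.45],down(RY)); r.servo_line([X(y0),y0,.343],speed=.15)
r.grab(20); s=st("bar"); f0=s["contact_force"][1]
if .009<s["opening"]<.016:
    for y in list(np.arange(.01,.151,.01))+list(np.arange(.1515,.180,.0015)):
        r.servo_line([X(y),y,.343],speed=.06 if y<.15 else .03)
        f=r.sense()["contact_force"][1]-f0; print("%.4f:%.1f"%(y,f),end=" ")
        if abs(f)>18: break
    print(); st("pushed")
E
```

```text
bar t28.4 [ 0.6324 -0.0069  0.343 ] F [-0.4  0.6 -0.6] open 0.0114 grip 20.0
0.0100:2.2 0.0200:0.3 0.0300:1.6 0.0400:0.7 0.0500:0.8 0.0600:-0.2 0.0700:0.0 0.0800:-1.3 0.0900:-1.2 0.1000:-0.9 0.1100:-1.5 0.1200:-1.8 0.1300:-2.5 0.1400:-1.7 0.1500:-4.7 0.1515:-6.5 0.1530:-6.4 0.1545:-6.3 0.1560:-5.3 0.1575:-6.0 0.1590:-5.5 0.1605:-6.0 0.1620:-7.6 0.1635:-7.4 0.1650:-8.0 0.1665:-8.8 0.1680:-7.9 0.1695:-9.6 0.1710:-12.8 0.1725:-16.2 0.1740:-20.5 
pushed t37.4 [0.6307 0.1692 0.3429] F [ -8.2 -19.9   2.2] open 0.0115 grip 20.0
```

```bash
python3 - <<'E'
from h import *
r.servo_line([rx(.17),.170,.343],speed=.03); st("relaxed")
retreat(.1); r.reach([.42,-.1,.45],down(RY)); st("clear")
a=r.snapshot("top")["frame"][120:270,150:350,::-1]; b=r.snapshot("side")["frame"][140:290,280:480,::-1]
cv2.imwrite("pics/f.png",np.vstack([cv2.resize(i,None,fx=2.,fy=2.,interpolation=cv2.INTER_CUBIC) if 0 else cv2.resize(i,(400,300),interpolation=cv2.INTER_CUBIC) for i in(a,b)]).reshape(600,400,3))
E
```

```text
relaxed t37.7 [0.6305 0.168  0.3429] F [-6.4 -9.6  1.6] open 0.0112 grip 20.0
away t39.6 [0.6307 0.17   0.4419] F [-0.7 -0.1 -0.8] open 0.0878 grip 0.0
clear t40.9 [ 0.4205 -0.0997  0.4497] F [0.2 0.  0.2] open 0.0880 grip 0.0
```

View pics/f.png

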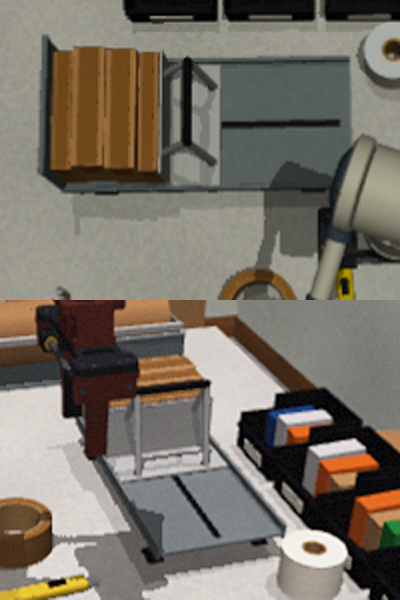

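The composite shows four upright parcels packed together, with the plate close against the last one. I'll enlarge it to check for gaps.

```bash
python3 - <<'E'
from h import *
a=r.snapshot("top")["frame"][132:222,165:265,::-1]
cv2.imwrite("pics/g.png",cv2.resize(a,None,fx=6,fy=6,interpolation=cv2.INTER_CUBIC))
E
```

```text
(no output)
```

View pics/g.png

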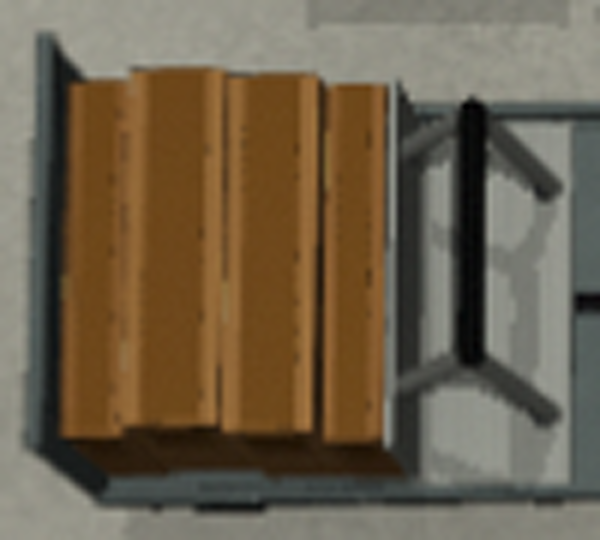

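The parcels touch each other and the plate at x = 388. The bar is at x = 470 and row_1's wall-side edge is at x = 66. I'll compute the gap from these.

```bash
python3 - <<'E'
from h import *
s=r.snapshot("top"); s={k:(np.array(v) if k in"Rt" else v) for k,v in s.items()}
y=lambda p,z: world(crop([p],6,(165,132)),z,s)[0,1]
print("bar",y((471,235),.179),"row1 L",y((66,258),.144),"row2",y((132,250),.154),y((218,250),.154),"a",y((226,250),.154),y((316,250),.154),"b",y((325,260),.139),y((388,260),.139))
print("wall top inner", y((48,240),.179), "plate front top",y((389,260),.134))
E
```

```text
bar 0.16811477185867013 row1 L 0.35644697777607426 row2 0.32411821769747184 0.28521790330994556 a 0.28160557797597807 0.24103576457681503 b 0.23955175059557965 0.21097718080143096
wall top inner 0.3559614534387914 plate front top 0.211332471595085
```

Bar travel comes out at about 0.175, close to the limit, so I'll push again gently and watch the actual displacement against the force.

```bash
python3 - <<'E'
from h import *
y0=.168
r.reach([rx(y0),y0,.44],down(RY)); r.servo_line([rx(y0),y0,.343],speed=.15)
r.grab(30); s=st("bar"); f0=s["contact_force"][1]
for y in np.arange(.169,.184,.001):
    r.servo_line([rx(y),y,.343],speed=.02); r.wait(.05)
    s=r.sense(); f=s["contact_force"][1]-f0; print("%.4f>%.4f:%.1f"%(y,s["tcp_pos"][1],f),end=" ")
    if abs(f)>28: break
y=s["tcp_pos"][1]+.001
r.servo_line([rx(y),y,.343],speed=.03); st("relaxed")
retreat(.1); r.reach([.42,-.1,.45],down(RY)); st("clear")
s=r.snapshot("top"); cv2.imwrite("pics/k.png",cv2.resize(s["frame"][132:222,165:265,::-1],None,fx=6,fy=6,interpolation=cv2.INTER_CUBIC))
E
```

```text
bar t44.3 [0.6306 0.1676 0.343 ] F [-1.2 -3.2  1.1] open 0.0114 grip 30.0
0.1690>0.1679:-2.4 0.1700>0.1682:-6.7 0.1710>0.1684:-9.4 0.1720>0.1687:-11.7 0.1730>0.1690:-15.5 0.1740>0.1693:-18.5 0.1750>0.1696:-21.1 0.1760>0.1699:-24.0 0.1770>0.1701:-27.0 0.1780>0.1704:-30.1 relaxed t47.7 [0.6308 0.1685 0.343 ] F [ -0.8 -13.7   0.8] open 0.0107 grip 30.0
away t49.6 [0.6307 0.1714 0.4419] F [0.2 0.3 0.8] open 0.0881 grip 0.0
clear t50.9 [ 0.4205 -0.0997  0.4498] F [ 1.1  0.4 -0.6] open 0.0878 grip 0.0
```

View pics/k.png

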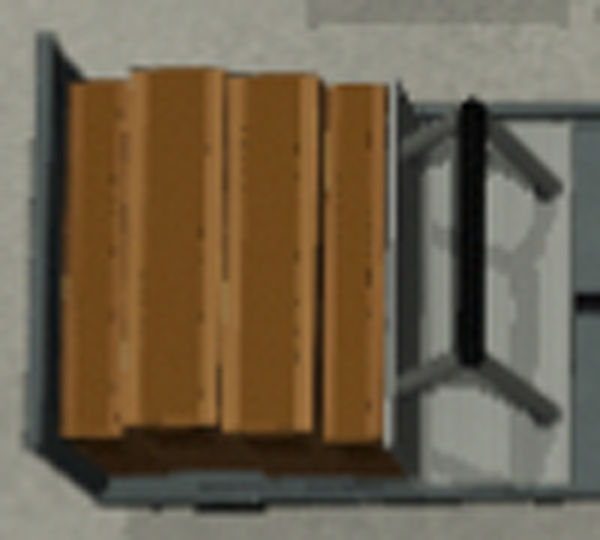

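The picture is unchanged (bar still at x = 470). Stiffness against 30 N was linear, about 0.3 mm per mm of command, so the row is hard up against the wall. I'll hand it in.

```bash
python3 -c "
from station import r
r.wait(.5); print(r.hand_in())"
```

```text
the job is handed in; nothing more can be done
None
```

The job is handed in with no verdict returned: both parcels stand upright in the row and the end stop is hard up against all four; its travel, estimated from the images and arm position at about 0.175 m or slightly more, is close to the 0.174 m limit.

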